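Weigh a flange and give it a shot from the spray can

ROBOT

A 7-joint arm with a two-finger parallel gripper is mounted at the origin on a cart in front of the work surface, level with it; the furniture and walls round the work are solid. World frame = base frame: x ahead of the robot, y to its left, z up, the work surface at z = 0. Lengths are in m, angles in rad, forces in N, time in s.
With the tool pointing down it reaches from about 0.4 to 0.925 m from the base axis. Payload 4.1 kg.
Tool frame: the origin (TCP) lies between the finger pads; the fingertips stand 8 mm ahead of it and the grasp point (between the pads) lies 11 mm behind it; z points along the fingers, y is the line along which they close (so a half turn about z gives the same grasp; the last joint's range is limited). The gripper opens to 85 mm and grips with 20 to 120 N. Pads are 22 mm wide; open, the fingers measure 114 mm over their backs; the gripper's body (76 mm by 85 mm) begins 54 mm behind the grasp point. The pads swing forward as they close: fully open they stand 13 mm farther back than shut.
Start: joints at [1.161, 0.398, 0.045, 1.537, -0.019, 1.207, -0.051], TCP at [0.199, -0.619, 0.208] pointing down, gripper open.
Joint ranges: [-2.82, 2.82], [-0.49, 2.23], [-1.37, 1.46], [0, 2.46], [-1.36, 4.5], [0.23, 2], [-2.94, 2.94]. Speed limits (rad/s): [2.57, 2.57, 3.14, 3.14, 3.14, 3.14, 3.14].

INTERFACE

Orientations are given as a unit quaternion [x, y, z, w].
In Python, from plant import * gives the robot as it stands. The module is installed in compiled form; this text tells all that it offers.
- The arm moves only by the shell command python3 -m creep 'ROWS' [FORCE]. ROWS is JSON, a list of rows, each a list of 3 entries, a list of its own where there are three numbers: the opening, from -1 (shut) to 1 (fully open), then the shift along the tool's x, y, z in mm, then the turn about the tool's z in degrees. A call has 1 to 20 rows; each row shifts and turns the commanded pose from where the row before left it, along the tool's axes as they then stand; what a row does not reach is not made up. A row lasts 1/8 s, in which the tool goes at most 62.5 mm and 10.7 degrees, less where a joint would pass 70% of its speed; a pose out of reach is approached as far as the arm can. A call is refused whole if a number of a shift passes 62.5 or a number of a turn 10.7, either way. A call with a gripper value outside its range is refused whole. The fingers move at their own pace and stop on an object; FORCE is the grip in N (left out, the last holds). Time passes only in rows, so rows that do not move let the fingers close. It gives the time, the measured TCP pose, the force, the opening and the grip force at its end, in the units of the state.
- observe(): the state, without advancing time (a new reading comes with each control period).
- get_image(name): name is "scene" or "top" or "wrist"; returns the picture (480x640x3 uint8, red, green, blue); there is no depth.
- camera_params(name): a dict with "fx", "fy", "cx", "cy" (pixels), "k1" (the pictures are not rectified: a ray, as slopes to the right and down, at radius r is drawn at 1 + k1 r^2 times it, then the intrinsics apply), "T" (4x4, takes a point from camera to world coordinates). Camera axes: x right, y down, z forward; pixel columns grow to the right and rows downward; lengths in m; the calibration is good to about 2 mm. A picture is of the moment at which its call begins: read the wrist's pose just before it. camera_params takes no time and is no camera call; for the wrist camera it gives the pose at the moment of the call.
- hand_in(): hands the job in; it is judged then, once.
The state is a dict: "time": time; "joint_positions": joint angles; "qvel": joint speeds; "tau": joint torques, N m; "tool_pos": TCP position; "tcp_rot": TCP orientation; "force": force on the tool from outside, world axes, zero at the start; "moment": the same for the moment, N m; "opening": finger opening in m; "gripper_force": force on a finger pad.
Only numpy, scipy, OpenCV 4.12 (cv2) and the standard library are available. Lean on these libraries where they do the work, as an engineer would, in place of code of your own. Each camera call takes 0.05 s, during which the arm holds its last target. There are 200 camera calls.

TASK

Set the turned aluminium flange down gently, hub up, centred on the sprung weigh pan and let go of it. Only then press the nozzle cap of the clamped spray can all the way down, without forcing it against its stop, and let it spring back up, with the flange still centred on the pan. Leave the sprocket and the bronze bush where they lie.

Things in the scene. Friction and masses are not known exactly. Their poses are not given: they have to be found in the camera images.
- flange: Loose turned plain aluminium flange, hub up: round disc 64 mm in diameter and 10 mm thick with four small holes, and on it a round hub 33 mm in diameter from 10 to 24 mm height, a good place to grip. About 0.25 kg. Origin at the centre of its underside, z up. Lies on the bench.
- pan_centre (a point): Centre of the upper face of the round flat steel weigh pan (92 mm in diameter, 4 mm thick, no rim, marked with a thin ring of 67 mm diameter) on the grey balance at one end of the aluminium station plate. About 56 mm above the bench when empty; the point goes down with the pan.
- pan (a joint): How far the weigh pan has gone down on its spring, m: 0 empty, at most 0.016 on its hard stop; about 0.004 under the flange, 2 mm per newton.
- cap_top (a point): Centre of the flat top of the grey round nozzle cap (31 mm in diameter, 20 mm high) of the spray can, about 151 mm above the bench when up; the point goes down with the cap. The can is 54 mm in diameter and is clamped upright at the other end of the station plate, 170 mm from the pan, its nozzle facing the pan.
- cap (a joint): How far the nozzle cap is pressed down, m: 0 up, 0.010 fully down on its hard stop; needs 2 N to start and 5 N to be fully down, springs back by itself.
- station: The station, fixed to the bench: aluminium plate 120 x 290 x 8 mm. Origin at the centre of its underside; its y axis runs from the pan (at y = -85 mm) to the spray can (at y = +85 mm).
- filling_hopper: Obstacle: big fixed stainless hopper between the loose parts (to its right) and the station (to its left). Its upper rim is 294 mm (own x) by 503 mm (own y) and 252 mm above the bench; origin under its middle, at bench height. Carry the flange over its near corner or round it.
- sprocket: Bystander: loose steel sprocket with teeth, 69 mm in diameter, 18 mm high, lying on the bench. Origin at the centre of its underside.
- bronze_bush: Bystander: loose bronze bush with a collar and a bore, 40 mm in diameter, 26 mm high, lying on the bench. Origin at the centre of its underside.
Things that resemble listed ones, but are neither listed nor needed, are in the scene too. What is shaped like the flange but orange or pink is not meant.

How it is judged:
On the way, in this order (a step that is already met when the one before it is completed fails the run):
1. the flange rests centred on the weigh pan, let go (horizontal distance between flange and pan_centre below 0.008 m and z of flange in the frame of pan_centre between -0.004 and 0.004 m and angle between flange's own z axis and vertical below 0.1 rad and contact force between the fingers and flange below 0.1 N and linear speed of flange below 0.02 m/s and value of joint cap below 0.0015 m), for 0.2 s.
2. the nozzle cap is pressed all the way down, the flange centred on the pan (horizontal distance between flange and pan_centre below 0.008 m and z of flange in the frame of pan_centre between -0.004 and 0.004 m and angle between flange's own z axis and vertical below 0.1 rad and value of joint cap above 0.0075 m), for 0.05 s.
3. the nozzle cap has sprung back up (value of joint cap below 0.0015 m), for 0.2 s.
At the end, for the whole second after the job is handed in: The flange lies hub up on the weigh pan, flat (within 0.1 rad) and at rest, its centre within 8 mm of the pan's centre, let go; the nozzle cap, after being pressed at least 7.5 of its 10 mm, is back up (within 1.5 mm); sprocket and bronze bush are within 30 mm of where they lay (all of step 1 and distance of each of sprocket, bronze_bush from where it was at the start of the episode below 0.03 m); the robot touches nothing.
It fails at once if the nozzle cap is pressed (over 4 mm) while the flange is not on the pan (value of joint cap above 0.004 m and (horizontal distance between flange and pan_centre above 0.03 m or z of flange in the frame of pan_centre above 0.015 m)).
It fails at once if the weigh pan is slammed or pushed onto its stop (over 14.5 mm down) (value of joint pan above 0.0145 m).
It fails at once if the nozzle cap, the pan or any part of the station is pushed with more than 40 N (contact force between any of the fingers, the arm and station above 40 N).
It fails at once if the sprocket or the bronze bush is moved by over 30 mm (distance of any of sprocket, bronze_bush from where it was at the start of the episode above 0.03 m).
It also fails if it takes over 54 s, if anything falls off the work surface, if the arm or the gripper's body presses on something with over 40 N, if the wrist force passes 120 N, or if a joint passes its speed limit or range.

## Working session

There is one attempt and no reset: what is moved stays moved. The work goes in short steps, Python scripts to look and compute and a shell command to move; the robot and the scene stay as the last step left them, time stands still between calls to the robot, and variables do not carry over. Pictures are saved under pics/ and viewed, at most 10 in all, crops included, and the job is handed in when it is done.

```bash
mkdir -p pics; cat > h.py <<'E'
from plant import *
import numpy as np, cv2
from scipy.spatial.transform import Rotation as R
def ray(P,uv):
    x=(uv[0]-P["cx"])/P["fx"]; y=(uv[1]-P["cy"])/P["fy"]; a,b=x,y
    for _ in range(20):
        s=1+P["k1"]*(a*a+b*b); a,b=x/s,y/s
    T=np.array(P["T"]); return T[:3,3],T[:3,:3]@np.array([a,b,1])
def onplane(P,uv,z):
    o,d=ray(P,uv); return o+d*(z-o[2])/d[2]
def tri(P,uv,Q,vw):
    o,d=ray(P,uv); p,e=ray(Q,vw)
    s=np.linalg.lstsq(np.c_[d,-e],p-o,rcond=None)[0]
    a,b=o+s[0]*d,p+s[1]*e; return (a+b)/2,np.linalg.norm(a-b)
def proj(P,X):
    T=np.array(P["T"]); c=T[:3,:3].T@(np.array(X)-T[:3,3]); a,b=c[0]/c[2],c[1]/c[2]
    s=1+P["k1"]*(a*a+b*b); return P["fx"]*a*s+P["cx"],P["fy"]*b*s+P["cy"]
def snap(n,f):
    P=camera_params(n); im=get_image(n); cv2.imwrite(f"pics/{f}.png",im[:,:,::-1]); return P,im
E
python3 - <<'E'
from h import *
for n in("scene","top","wrist"):
    P,_=snap(n,n+"0"); print(n,{k:np.round(P[k],3).tolist() for k in P})
print(observe())
E
```

```text
scene {'fx': 463.223, 'fy': 463.223, 'cx': 322.654, 'cy': 241.093, 'k1': -0.038, 'T': [[0.865, -0.359, 0.351, 0.207], [-0.502, -0.629, 0.594, -0.737], [0.008, -0.69, -0.724, 0.878], [0.0, 0.0, 0.0, 1.0]]}
top {'fx': 457.1, 'fy': 457.1, 'cx': 324.496, 'cy': 237.115, 'k1': 0.006, 'T': [[0.024, -0.986, 0.167, 0.387], [-1.0, -0.026, -0.013, -0.091], [0.018, -0.167, -0.986, 1.162], [0.0, 0.0, 0.0, 1.0]]}
wrist {'fx': 379.196, 'fy': 379.196, 'cx': 320.188, 'cy': 232.428, 'k1': -0.016, 'T': [[0.306, -0.91, -0.279, 0.27], [-0.952, -0.293, -0.089, -0.595], [-0.001, 0.293, -0.956, 0.372], [0.0, 0.0, 0.0, 1.0]]}
{'time': 0.15, 'joint_positions': array([ 1.16096872,  0.39902023,  0.04503017,  1.5375689 , -0.01869764,
        1.20689435, -0.05068115]), 'qvel': array([ 0.00162258, -0.00094478,  0.00145425, -0.00371698, -0.00119626,
       -0.00024239, -0.00039327]), 'tau': array([ 2.65777817e-03, -4.75562131e+01,  1.36731170e+00, -2.54510415e+01,
        1.19668283e-02,  6.46212779e-03,  7.82682207e-06]), 'tool_pos': array([ 0.19867669, -0.61836091,  0.2069128 ]), 'tcp_rot': array([ 9.87936410e-01,  1.54858352e-01, -1.63417876e-04, -7.16401017e-04]), 'force': array([-0.22158353, -0.24646385,  0.72167688]), 'moment': array([ 0.01430077, -0.02327532, -0.0260945 ]), 'gripper_force': 0.0, 'opening': 0.08543622374969012}
```

View pics/scene0.png

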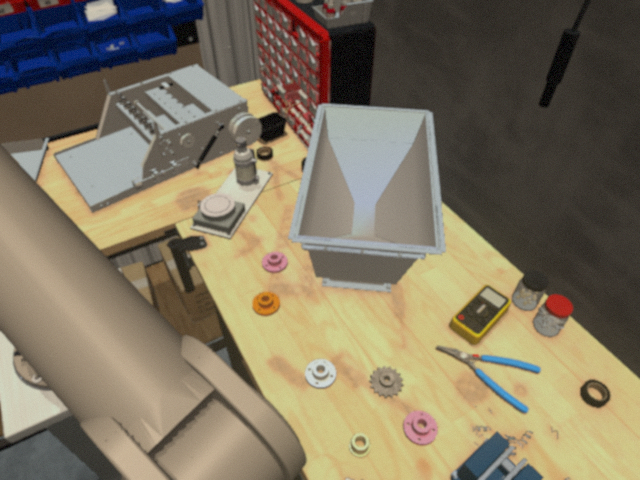

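View pics/top0.png

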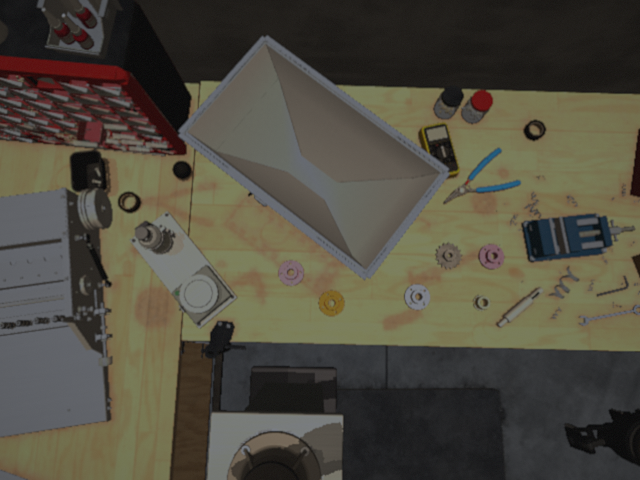

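The scene view shows one bare-metal flange at (320,373), which is (417,296) in the top view. The lookalikes, in scene pixels, are pink at (275,261), orange at (266,302) and pink at (420,427). Only the silver one fits "plain aluminium". The sprocket is at (387,382) and the bush at (360,444). The pan is at scene (218,207) / top (200,292), and the can at scene (245,165) / top (152,235). I'll confirm with one enlarged crop.

```bash
python3 - <<'E'
import cv2,numpy as np
s=cv2.imread("pics/scene0.png");t=cv2.imread("pics/top0.png")
t=np.clip(t*1.6,0,255).astype(np.uint8)
c=lambda im,u,v:cv2.resize(im[v-37:v+38,u-50:u+50],(400,300),interpolation=cv2.INTER_CUBIC)
cv2.imwrite("pics/m1.png",np.vstack([np.hstack([c(s,320,373),c(t,417,296)]),np.hstack([c(s,232,180),c(t,180,265)])]))
E
```

```text
(no output)
```

View pics/m1.png

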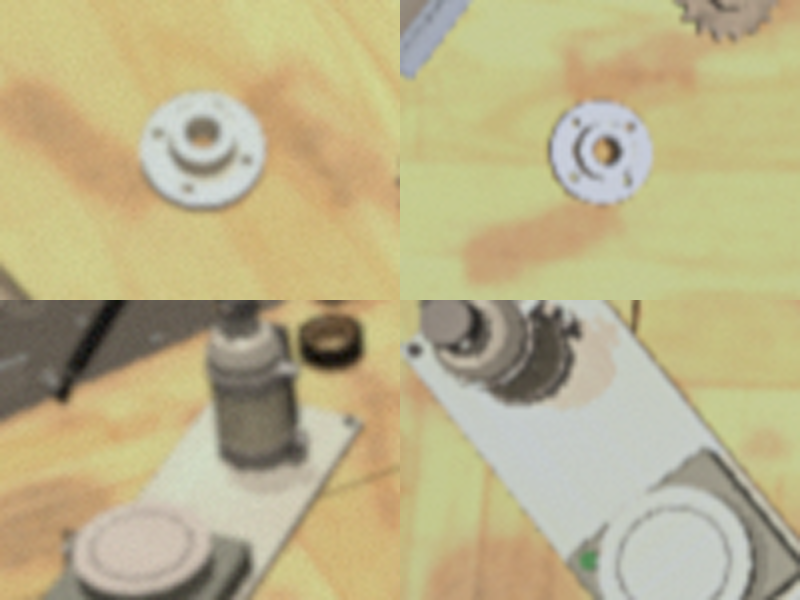

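The silver, uncoloured flange with four holes, hub up, is confirmed at scene (320,373) / top (417,296). The pan's ring is visible in both views: scene crop (143,552), top crop (672,570). The cap shows at the top crop's (448,322), which is top (142,233). Next I'll measure.

```bash
cat > meas.py <<'E'
from h import *
def blob(im,uv,r,mask):
    u,v=map(int,uv); h=np.zeros(mask.shape,np.uint8); h[v-r:v+r,u-r:u+r]=1
    m=(mask*h).astype(np.uint8)
    cs,_=cv2.findContours(m,cv2.RETR_EXTERNAL,cv2.CHAIN_APPROX_NONE)
    c=max(cs,key=cv2.contourArea); return cv2.fitEllipse(cv2.convexHull(c))
E
python3 - <<'E'
from meas import *
Ps,Pt=camera_params("scene"),camera_params("top")
s=cv2.imread("pics/scene0.png");t=cv2.imread("pics/top0.png")
def white(im): 
    h=cv2.cvtColor(cv2.GaussianBlur(im,(3,3),0),cv2.COLOR_BGR2HSV); return h
hs,ht=white(s),white(t)
for p in((320,373),(317,385),(300,395)): print("s",hs[p[1],p[0]])
for p in((417,304),(409,290),(430,315)): print("t",ht[p[1],p[0]])
ms=(hs[...,1]<60)&(hs[...,2]>130); mt=(ht[...,1]<70)&(ht[...,2]>90)
fs=blob(s,(320,373),26,ms); ft=blob(t,(417,296),24,mt); print(fs,ft)
print("flange",tri(Ps,fs[0],Pt,ft[0]),onplane(Ps,fs[0],.01),onplane(Pt,ft[0],.01))
# pan by hand-read ring centres
a=(182+143/4,143+252/4); b=(130+272/4,228+270/4)
pan,e=tri(Ps,a,Pt,b); print("pan",pan,e,onplane(Ps,a,.056),onplane(Pt,b,.056))
cap=onplane(Pt,(130+48/4,228+22/4),.151); pp=onplane(Pt,b,.056); print("cap",cap, np.linalg.norm((cap-pp)[:2]))
for n,p in(("rim corners",[(368,275),(447,168),(265,38),(182,134)]),):
    for q in p: print(n,onplane(Pt,q,.252).round(3))
for q in((449,254),(482,302)): print(onplane(Pt,q,.018).round(3))
print("disc knob",onplane(Pt,(95,209),.25))
E
```

```text
s [ 23  23 197]
s [ 68   5 202]
s [ 23  93 208]
t [110  18 126]
t [108  10 127]
t [ 30  75 123]
((320.1756591796875, 372.98431396484375), (29.477264404296875, 31.59535026550293), 89.909912109375) ((416.9307861328125, 296.73876953125), (26.707557678222656, 27.966415405273438), 118.16459655761719)
flange (array([ 0.43766305, -0.34261555,  0.00677588]), np.float64(0.0011622397016940187)) [ 0.4373728 -0.3442275  0.01     ] [ 0.43697269 -0.34171746  0.01      ]
pan [0.42860396 0.19404031 0.04903889] 0.006630488867387537 [0.42988188 0.18522818 0.056     ] [0.4251732  0.19315736 0.056     ]
cap [0.55588647 0.30235027 0.151     ] 0.1703204310151992
rim corners [ 0.467 -0.192  0.252]
rim corners [ 0.694 -0.354  0.252]
rim corners [0.976 0.037 0.252]
rim corners [0.752 0.199 0.252]
[ 0.546 -0.423  0.018]
[ 0.428 -0.502  0.018]
disc knob [0.58707288 0.36254185 0.25      ]
```

```bash
cat >> h.py <<'E'
def togo(X):
    s=observe(); r=R.from_quat(s["tcp_rot"]); d=r.inv().apply(np.array(X)-s["tool_pos"])*1000
    print("togo tool mm",d.round(1),"tcp",s["tool_pos"].round(4),"axes x",r.as_matrix()[:,0].round(3),"y",r.as_matrix()[:,1].round(3),"t",s["time"],"F",s["force"].round(1))
E
python3 -m creep '[[1,[26,-16,0],0],[1,[26,-16,0],0],[1,[26,-16,0],0],[1,[26,-16,0],0],[1,[26,-16,0],0],[1,[26,-16,0],0],[1,[26,-16,0],0],[1,[26,-16,0],0],[1,[26,-16,0],0],[1,[26,-16,0],0],[1,[26,-16,0],0],[1,[26,-16,0],0],[1,[0,0,0],0]]'
python3 - <<'E'
from meas import *
togo((.437,-.343,.2))
P,im=snap("wrist","w1"); np.save("P1.npy",P,allow_pickle=True)
print(proj(P,(.437,-.343,.01)))
E
```

```text
time: 1.78
tool_pos: [0.439, -0.3379, 0.2075]
tcp_rot: [0.988, 0.158, 0.0, -0.001]
force: [-0.8, -0.0, -0.5]
opening: 0.0856
gripper_force: 0.0
togo tool mm [-3.5  4.2  7.5] tcp [ 0.439  -0.3379  0.2075] axes x [0.95  0.311 0.001] y [ 0.311 -0.95  -0.001] t 1.775 F [-0.8 -0.  -0.5]
(np.float64(324.8146803037351), np.float64(200.3308936593512))
```

View pics/w1.png

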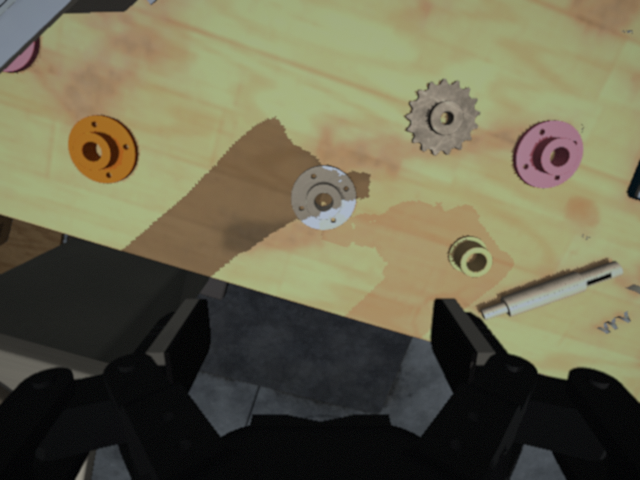

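The wrist view shows the flange at (323,198), half in the arm's shadow and 2 px from the prediction. The orange flange is at (103,148), the sprocket at (443,116) and the bush at (470,257). I'll go down and take a second view to triangulate.

```bash
python3 -m creep '[[1,[-1,1,20],0],[1,[-1,1,20],0],[1,[-1,1,20],0],[1,[0,1,20],0],[1,[0,0,10],0],[1,[0,0,0],0]]'
python3 - <<'E'
from meas import *
P1=np.load("P1.npy",allow_pickle=True).item(); im1=cv2.imread("pics/w1.png")[:,:,::-1]
P2,im2=snap("wrist","w2"); togo((.437,-.343,.021))
def ell(im,uv,r):
    h=cv2.cvtColor(cv2.GaussianBlur(im,(3,3),0),cv2.COLOR_RGB2HSV); return blob(im,uv,r,(h[...,1]<55)&(h[...,2]>60))
e1=ell(im1,(323,198),40); p=proj(P2,(.437,-.343,.01)); print(p); e2=ell(im2,p,70)
print(e1,e2); print(tri(P1,e1[0],P2,e2[0])); print(onplane(P1,e1[0],.009),onplane(P2,e2[0],.009))
c=cv2.ellipse(im2[:,:,::-1].copy(),e2,(0,0,255),1); d=cv2.ellipse(im1[:,:,::-1].copy(),e1,(0,0,255),1)
u,v=map(int,p); v=max(v,100)
a=cv2.resize(c[v-100:v+100,u-100:u+100],(400,400)); b=cv2.resize(d[148:248,273:373],(400,400))
cv2.imwrite("pics/m2.png",np.hstack([a,b]))
E
```

```text
time: 2.58
tool_pos: [0.4344, -0.3458, 0.1171]
tcp_rot: [0.988, 0.154, -0.001, -0.0]
force: [0.0, 0.3, 0.2]
opening: 0.0853
gripper_force: 0.0
togo tool mm [ 2.7 -2.3 96.9] tcp [ 0.4352 -0.346   0.1179] axes x [ 0.952  0.305 -0.   ] y [ 0.305 -0.952  0.   ] t 2.625 F [-0.3 -0.2  0.8]
(np.float64(317.9518376638397), np.float64(216.70532232684525))
((323.52606201171875, 197.52114868164062), (64.62805938720703, 65.05845642089844), 7.744373798370361) ((316.0371398925781, 212.1349639892578), (83.702392578125, 84.56487274169922), 98.83826446533203)
(array([ 0.4369756 , -0.34158829, -0.00196117]), np.float64(0.00043195846632430445))
[ 0.43906396 -0.34100229  0.009     ] [ 0.43965714 -0.34065623  0.009     ]
```

View pics/m2.png

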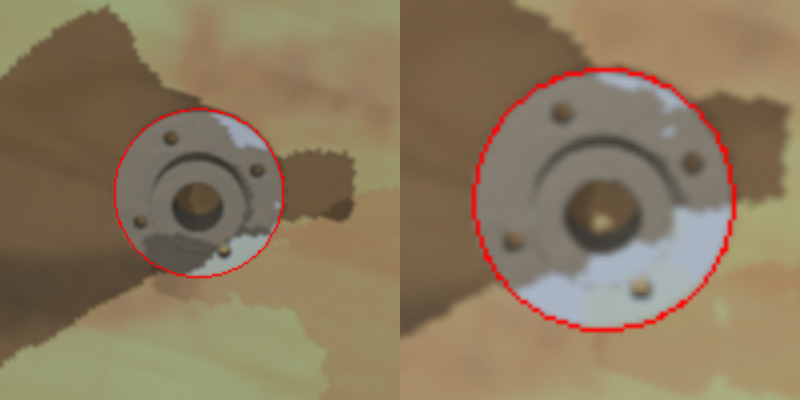

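The red ellipses fit the disc outline in both views. The disc lies on the bench (height about 0 ±1 cm; scene/top gave 7 mm), with its centre near (0.4385, -0.3415). Next I descend and grip the hub.

```bash
python3 -m creep '[[1,[2,-1,18],0],[1,[2,-1,18],0],[1,[1,-1,18],0],[1,[0,0,18],0],[1,[0,0,15],0],[1,[0,0,10],0],[1,[0,0,0],0],[-1,[0,0,0],0],[-1,[0,0,0],0],[-1,[0,0,0],0],[-1,[0,0,0],0],[-1,[0,0,0],0],[-1,[0,0,0],0],[-1,[0,0,0],0]]' 40
python3 -c "
from h import *
togo((.4385,-.3415,.020))"
```

```text
time: 4.38
tool_pos: [0.4393, -0.341, 0.0207]
tcp_rot: [0.988, 0.155, -0.0, 0.0]
force: [1.0, 0.2, -0.4]
opening: -0.0002
gripper_force: 0.0
togo tool mm [-1.   0.2  0.7] tcp [ 0.4393 -0.341   0.0207] axes x [ 0.952  0.306 -0.   ] y [ 0.306 -0.952  0.   ] t 4.375 F [ 1.   0.2 -0.4]
```

The gripper shut completely, so I'll look before moving anything.

```bash
python3 - <<'E'
from h import *
P,a=snap("wrist","w3"); Q,b=snap("scene","s3")
b=cv2.resize(b[310:460,230:430],(400,300)); a=cv2.resize(a,(400,300))
cv2.imwrite("pics/m3.png",np.hstack([a,b])[:,:,::-1])
E
```

```text
(no output)
```

View pics/m3.png

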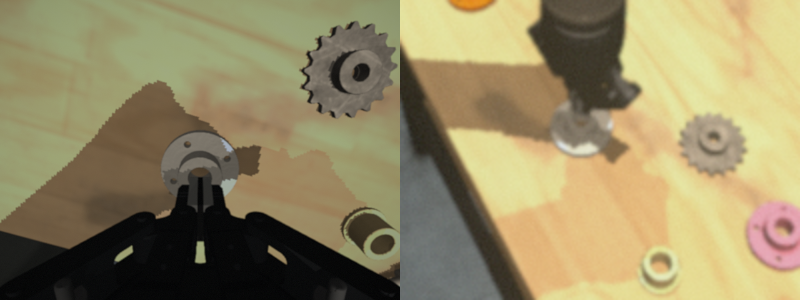

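The fingers are shut over the hub's near edge. The flange is still flat, at crop (200,165), which is wrist (320,264).

```bash
python3 - <<'E'
from h import *
P=camera_params("wrist"); s=observe(); r=R.from_quat(s["tcp_rot"])
im=cv2.imread("pics/w3.png"); h=cv2.cvtColor(im,cv2.COLOR_BGR2HSV)
for z in(.010,.0): print("flange pred",z,np.round(proj(P,(.4385,-.3415,z))))
print("hub top pred",np.round(proj(P,(.4385,-.3415,.024))))
for k in (-11,0,8): print("tool pt",k,np.round(proj(P,s["tool_pos"]+r.apply([0,0,k/1000]))))
c=cv2.resize(im[180:380,220:420],(600,600),interpolation=cv2.INTER_CUBIC)
cv2.imwrite("pics/m4.png",c)
E
```

```text
flange pred 0.01 [321. 274.]
flange pred 0.0 [321. 266.]
hub top pred [321. 285.]
tool pt -11 [321. 291.]
tool pt 0 [321. 281.]
tool pt 8 [321. 274.]
```

View pics/m4.png

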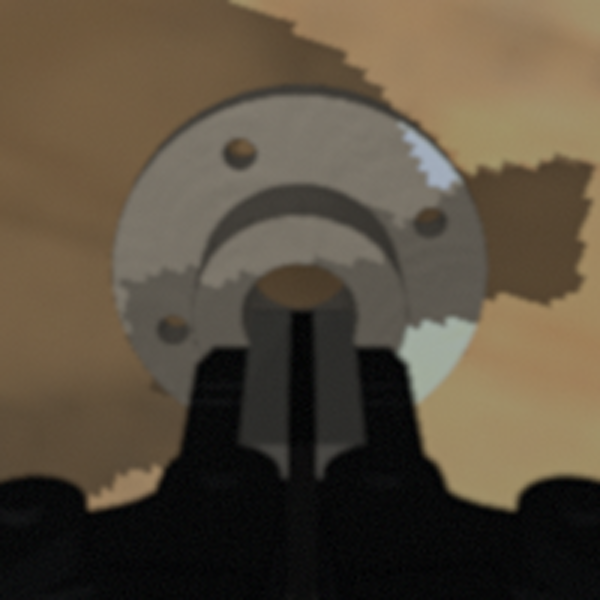

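Disc outline, hub and TCP height all agree with the predictions, and the flange hasn't moved. The shut fingertips show at (320,283), above the hub top, so in reality they end farther back than the nominal 8 mm ahead of the TCP. I'll probe down gently on the hub to find the true tip height.

```bash
python3 -m creep '[[-1,[0,0,1],0],[-1,[0,0,1],0],[-1,[0,0,1],0],[-1,[0,0,0],0]]'; python3 -m creep '[[-1,[0,0,1],0],[-1,[0,0,1],0],[-1,[0,0,0],0]]';
```

```text
time: 4.97
tool_pos: [0.4393, -0.3409, 0.0176]
tcp_rot: [0.988, 0.155, -0.0, -0.0]
force: [0.3, -0.8, 0.4]
opening: -0.0001
gripper_force: 0.0
time: 5.35
tool_pos: [0.4393, -0.341, 0.0156]
tcp_rot: [0.988, 0.155, -0.0, 0.0]
force: [-0.8, 0.0, 0.1]
opening: -0.0001
gripper_force: 0.0
```

```bash
python3 -m creep '[[-1,[0,0,1],0],[-1,[0,0,1],0],[-1,[0,0,0],0]]'; python3 -m creep '[[-1,[0,0,1],0],[-1,[0,0,1],0],[-1,[0,0,0],0]]'; python3 - <<'E'
from h import *
P,a=snap("wrist","w5")
o=cv2.imread("pics/w3.png")[180:380,220:420]; n=a[180:380,220:420,::-1]
cv2.imwrite("pics/m5.png",cv2.resize(np.hstack([o,n]),(800,400),interpolation=cv2.INTER_CUBIC))
E
```

```text
time: 5.72
tool_pos: [0.4393, -0.3409, 0.0136]
tcp_rot: [0.988, 0.155, -0.0, -0.0]
force: [-0.9, 0.6, 0.8]
opening: -0.0
gripper_force: 0.0
time: 6.1
tool_pos: [0.4393, -0.341, 0.0116]
tcp_rot: [0.988, 0.155, -0.0, 0.0]
force: [-0.6, -0.1, -0.1]
opening: -0.0001
gripper_force: 0.0
```

View pics/m5.png

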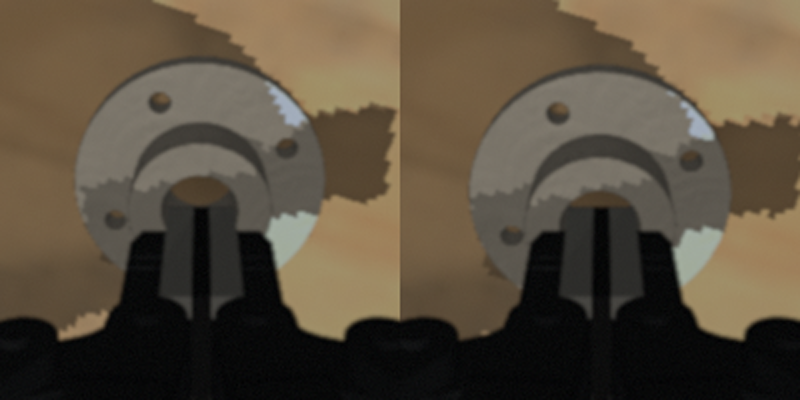

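The tips stay at wrist (320,283) and the hub top is still below them, with no contact. I'll keep probing.

```bash
for i in 1 2 3; do python3 -m creep '[[-1,[0,0,1],0],[-1,[0,0,1],0],[-1,[0,0,0],0]]' | grep -E 'pos|^force'; done; python3 -c "
from h import *
P=camera_params('wrist');s=observe();r=R.from_quat(s['tcp_rot']);T=np.array(P['T'])
c=r.inv().apply(T[:3,3]-s['tool_pos']);print('cam in tool',c.round(4))
for x in (0,.004,.011):
  for k in(-30,-20,-11,0,8): print(x,k,np.round(proj(P,s['tool_pos']+r.apply([x,0,k/1000]))))"
```

```text
tool_pos: [0.4392, -0.3409, 0.0096]
force: [0.5, 0.3, -0.3]
tool_pos: [0.4393, -0.341, 0.0076]
force: [-0.5, 1.0, 1.0]
tool_pos: [0.4393, -0.341, 0.0056]
force: [-0.2, -0.1, -0.9]
cam in tool [ 0.0747 -0.0005 -0.1656]
0 -30 [321. 312.]
0 -20 [321. 300.]
0 -11 [321. 291.]
0 0 [321. 281.]
0 8 [321. 274.]
0.004 -30 [321. 303.]
0.004 -20 [321. 292.]
0.004 -11 [321. 283.]
0.004 0 [321. 273.]
0.004 8 [321. 267.]
0.011 -30 [321. 287.]
0.011 -20 [321. 276.]
0.011 -11 [321. 268.]
0.011 0 [321. 259.]
0.011 8 [321. 253.]
```

```bash
for i in 1 2 3; do python3 -m creep '[[-1,[0,0,1],0],[-1,[0,0,1],0],[-1,[0,0,0],0]]' | grep -E 'pos|^force'; done
```

```text
tool_pos: [0.4393, -0.3409, 0.0036]
force: [-0.3, 0.8, 0.1]
tool_pos: [0.4393, -0.341, 0.0016]
force: [-0.2, 0.2, -0.4]
tool_pos: [0.4394, -0.3411, 0.0005]
force: [-1.5, 1.4, 6.7]
```

Contact came at TCP z ≈ 0.8 mm, on the hub top (24 mm). That puts the shut tips about 23 mm behind the reported TCP, in agreement with the picture (about 26 mm). I'll open, go down to TCP z ≈ -12 mm and grip.

```bash
python3 -m creep '[[-1,[0,0,-5],0],[1,[0,0,0],0],[1,[0,0,0],0],[1,[0,0,0],0],[1,[0,0,0],0],[1,[0,0,6],0],[1,[0,0,6],0],[1,[0,0,4],0],[1,[0,0,1],0],[-1,[0,0,0],0],[-1,[0,0,0],0],[-1,[0,0,0],0],[-1,[0,0,0],0],[-1,[0,0,0],0],[-1,[0,0,0],0]]' 40
```

```text
time: 10.28
tool_pos: [0.4395, -0.3411, -0.0118]
tcp_rot: [0.988, 0.155, 0.0, 0.0]
force: [-1.0, 0.7, 6.3]
opening: 0.0314
gripper_force: 39.8
```

```bash
python3 -m creep '[[-1,[0,0,-10],0],[-1,[0,0,-25],0],[-1,[0,0,-35],0],[-1,[0,0,-35],0],[-1,[0,0,-35],0],[-1,[0,0,-35],0],[-1,[0,0,-35],0],[-1,[0,0,-35],0],[-1,[0,0,-35],0],[-1,[0,0,-25],0],[-1,[0,0,-10],0],[-1,[0,0,0],0]]' 60
python3 - <<'E'
from h import *
togo((.41,-.19,.31)); togo((.425,.193,.31)); snap("scene","s6"); P,im=snap("wrist","w6")
E
```

```text
time: 11.78
tool_pos: [0.4392, -0.3409, 0.3025]
tcp_rot: [0.988, 0.155, -0.0, 0.0]
force: [-0.5, -0.5, -1.8]
opening: 0.0306
gripper_force: 59.8
togo tool mm [  18.4 -152.6   -7.5] tcp [ 0.4392 -0.3409  0.3025] axes x [ 0.952  0.306 -0.   ] y [ 0.306 -0.952  0.   ] t 11.775 F [-0.5 -0.5 -1.8]
togo tool mm [ 149.8 -512.7   -7.6] tcp [ 0.4392 -0.3409  0.3025] axes x [ 0.952  0.306 -0.   ] y [ 0.306 -0.952  0.   ] t 11.775 F [-0.5 -0.5 -1.8]
```

The flange is held. I'll carry it past the hopper corner at height 0.30 and stop short of the pan, so the wrist camera sees the pan past the load.

```bash
python3 -m creep '[[-1,[2,-20,0],0],[-1,[3,-30,-5],0],[-1,[3,-30,-3],0],[-1,[3,-30,0],0],[-1,[4,-30,0],0],[-1,[10,-30,0],0],[-1,[10,-30,0],0],[-1,[10,-30,0],0],[-1,[10,-30,0],0],[-1,[10,-30,0],0],[-1,[10,-30,0],0],[-1,[10,-30,0],0],[-1,[10,-30,0],0],[-1,[6,-25,0],0],[-1,[0,0,0],0]]'
python3 - <<'E'
from h import *
togo((.425,.193,.20))
P,im=snap("wrist","w7"); np.save("P7.npy",P,allow_pickle=True)
for X in((.426,.192,.056),(.556,.302,.151)): print(np.round(proj(P,X)))
print(observe()["joint_positions"].round(2))
E
```

```text
time: 13.75
tool_pos: [0.41, 0.0783, 0.3101]
tcp_rot: [0.988, 0.158, -0.001, 0.0]
force: [-0.6, -0.9, -2.4]
opening: 0.0305
gripper_force: 59.8
togo tool mm [  50.1 -104.3  110. ] tcp [0.41   0.0783 0.3101] axes x [ 0.95   0.311 -0.001] y [ 0.311 -0.95  -0.   ] t 13.75 F [-0.6 -0.9 -2.4]
[225. 140.]
[ 90. -74.]
[ 0.33 -0.09 -0.57  1.88 -0.05  1.35 -1.48]
```

View pics/w7.png

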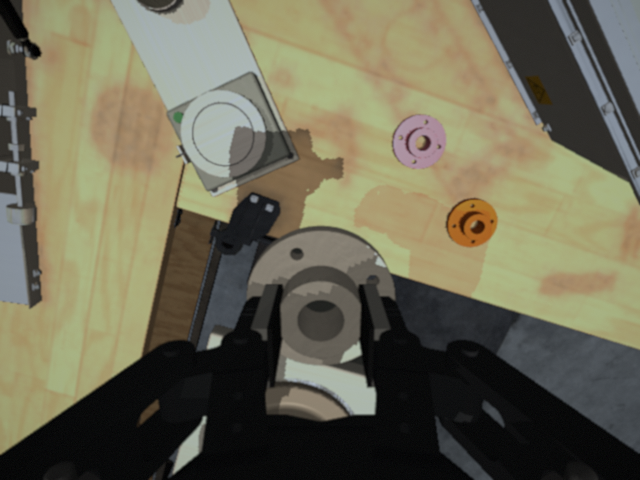

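The wrist view shows the pan at about (224,135), 5 px from the prediction of (225,140). The held flange has its disc at about (321,301), gripped symmetrically. The can is at the top left. I'll fit the pan's rim in three views and the flange in the hand.

```bash
cat >> meas.py <<'E'
def rim(im,c,r0,r1,n=180,it=3,angs=(0,360)):
    g=cv2.GaussianBlur(cv2.cvtColor(im,cv2.COLOR_BGR2GRAY),(3,3),0).astype(np.float32)
    for _ in range(it):
        a=np.radians(np.linspace(*angs,n,endpoint=False)); r=np.arange(r0,r1,.25)
        X=(c[0]+np.outer(np.cos(a),r)).astype(np.float32);Y=(c[1]+np.outer(np.sin(a),r)).astype(np.float32)
        L=cv2.remap(g,X,Y,cv2.INTER_LINEAR); G=L[:,:-6]-L[:,6:]
        rr=r[np.argmax(G,1)+3]; k=np.max(G,1)>6
        p=np.c_[c[0]+np.cos(a)*rr,c[1]+np.sin(a)*rr][k].astype(np.float32)
        e=cv2.fitEllipse(p)
        for _ in range(6):
            q=(p-e[0])@np.array([[np.cos(t),np.sin(t)] for t in [np.radians(e[2]),np.radians(e[2]+90)]]).T
            d=np.abs(np.hypot(q[:,0]/e[1][0]*2,q[:,1]/e[1][1]*2)-1); ok=d<max(.03,np.median(d)*1.5); e=cv2.fitEllipse(p[ok])
        c=e[0]
    return e,ok.sum(),len(p)
E
python3 - <<'E'
from meas import *
Ps,Pt=camera_params("scene"),camera_params("top"); P7=np.load("P7.npy",allow_pickle=True).item()
s,t,w=[cv2.imread(f"pics/{n}.png") for n in("scene0","top0","w7")]
ew=rim(w,(224,135),34,50); et=rim(t,(198,294),16,26)
es=rim(s,(217.7,206),12,24); print(ew,et,es)
W,T,S=ew[0][0],et[0][0],es[0][0]
print("w-t",tri(P7,W,Pt,T)); print("w-s",tri(P7,W,Ps,S)); print("s-t",tri(Ps,S,Pt,T))
for P,c in((P7,W),(Pt,T),(Ps,S)): print(onplane(P,c,.056).round(4))
# flange in hand
ef=rim(w,(321.5,301.5),66,84,angs=(190,350)); print("flange",ef)
st=observe(); r=R.from_quat(st["tcp_rot"])
def inhand(P,uv,k):
    o,d=ray(P,uv); o=r.inv().apply(o-st["tool_pos"]); d=r.inv().apply(d); return o+d*(k-o[2])/d[2]
for k in(-.0218,-.03): print(inhand(P7,(321.5,301.5),k).round(4),inhand(P7,ef[0][0],k).round(4))
E
```

```text
(((222.73602294921875, 133.44725036621094), (82.74907684326172, 88.91729736328125), 143.33206176757812), np.int64(176), 178) (((197.9398193359375, 293.3896789550781), (36.7149772644043, 39.175235748291016), 44.89608383178711), np.int64(155), 161) (((215.38038635253906, 214.28616333007812), (34.46549987792969, 39.59333038330078), 160.98992919921875), np.int64(104), 169)
w-t (array([0.43047698, 0.19738873, 0.0443492 ]), np.float64(0.0014691780903013255))
w-s (array([0.42517376, 0.2060752 , 0.01122364]), np.float64(0.0026767683218577006))
s-t (array([0.42803168, 0.20631365, 0.01071785]), np.float64(0.008055296909233987))
[0.4317 0.1955 0.056 ]
[0.4302 0.1937 0.056 ]
[0.4128 0.1581 0.056 ]
flange (((320.30126953125, 297.0053405761719), (133.41046142578125, 148.4197540283203), 91.33885955810547), np.int64(171), 171)
[ 0.0005 -0.0017 -0.0218] [ 0.0026 -0.0022 -0.0218]
[ 0.0047 -0.0017 -0.03  ] [ 0.0067 -0.0022 -0.03  ]
```

Top and wrist agree on the pan at about (0.431, 0.195), height 44–56 mm; the scene fit latched onto the wrong edge, so I'm dropping it. I'll take a closer view for a second wrist fix.

```bash
python3 -m creep '[[-1,[0,-5,20],0],[-1,[0,-5,25],0],[-1,[0,-5,25],0],[-1,[0,-5,20],0],[-1,[0,0,10],0],[-1,[0,0,0],0]]' | head -2
python3 - <<'E'
from meas import *
P7=np.load("P7.npy",allow_pickle=True).item(); w7=cv2.imread("pics/w7.png")
P8,im=snap("wrist","w8"); np.save("P8.npy",P8,allow_pickle=True); w8=im[:,:,::-1].copy()
c=proj(P8,(.4315,.1955,.056)); print(c)
e8=rim(w8,c,46,70); e7=rim(w7,(223,134),34,47); print(e8,e7)
f8=rim(w8,c,34,46); f7=rim(w7,(223,134),24,33);print("ring",f8,f7)
print(tri(P7,e7[0][0],P8,e8[0][0]),tri(P7,f7[0][0],P8,f8[0][0]))
for e in(e8,f8): print(onplane(P8,e[0][0],.056).round(4))
togo((.4315,.1955,.06))
v=w8.copy()
cv2.ellipse(v,e8[0],(0,0,255),1); cv2.ellipse(v,f8[0],(255,0,0),1)
u,q=int(c[0]),int(c[1])
cv2.imwrite("pics/m8.png",np.hstack([cv2.resize(v[max(q-80,0):q+80,u-80:u+80],(400,400)),cv2.resize(v,(400,300))[0:300].copy() if 0 else cv2.copyMakeBorder(cv2.resize(v,(400,300)),0,100,0,0,cv2.BORDER_CONSTANT)]))
E
```

```text
time: 14.55
tool_pos: [0.405, 0.0937, 0.2102]
(np.float64(212.13504167607113), np.float64(139.786873004675))
(((211.9845428466797, 138.76287841796875), (107.45170593261719, 116.47624969482422), 142.4354705810547), np.int64(166), 171) (((222.72457885742188, 133.42420959472656), (82.74250030517578, 88.89900970458984), 143.33248901367188), np.int64(176), 178)
ring (((211.83331298828125, 139.7678985595703), (74.57585906982422, 81.15657043457031), 143.1027069091797), np.int64(180), 180) (((222.6374053955078, 133.95164489746094), (56.815181732177734, 61.58964920043945), 146.56993103027344), np.int64(176), 177)
(array([0.43123187, 0.1970487 , 0.05014698]), np.float64(0.0006027302865166916)) (array([0.43112441, 0.19590983, 0.05476984]), np.float64(0.00039030290416406857))
[0.4323 0.1958 0.056 ]
[0.4314 0.1957 0.056 ]
togo tool mm [ 55.5 -88.8 150.8] tcp [0.4057 0.094  0.2109] axes x [0.952 0.305 0.   ] y [ 0.305 -0.952  0.   ] t 14.6 F [ 1.1  0.4 -1.8]
```

View pics/m8.png

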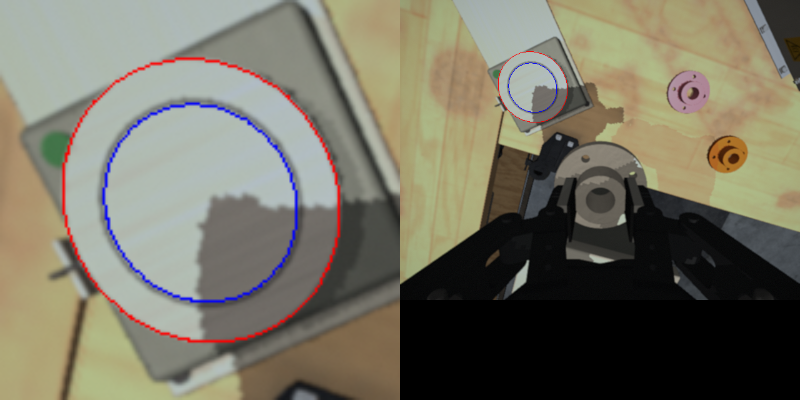

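The red rim and blue ring fits sit right on the pan edge and its ring. The pan centre is (0.4313, 0.1958), height 55 mm by triangulation, against 56 expected. The flange sits about 1 mm ahead of the TCP in tool x. I'll move above the pan.

```bash
python3 -m creep '[[-1,[5,-9,5],0],[-1,[9,-15,15],0],[-1,[10,-16,20],0],[-1,[10,-16,20],0],[-1,[10,-16,20],0],[-1,[7,-12,20],0],[-1,[4,-5,20],0],[-1,[0,0,15],0],[-1,[0,0,0],0],[-1,[0,0,0],0]]' | head -2
python3 -c "
from h import *
togo((.4305,.1955,.0437))"
```

```text
time: 15.85
tool_pos: [0.4312, 0.1961, 0.0763]
togo tool mm [-0.9  0.3 32.6] tcp [0.4312 0.1961 0.0763] axes x [0.952 0.305 0.001] y [ 0.305 -0.952  0.   ] t 15.85 F [ 0.2  0.1 -1.6]
```

```bash
python3 -m creep '[[-1,[-1,0,8],0],[-1,[0,0,8],0],[-1,[0,0,6],0],[-1,[0,0,4],0],[-1,[0,0,2],0],[-1,[0,0,1],0],[-1,[0,0,0],0]]' | sed -n 2,4p
for i in 1 2; do python3 -m creep '[[-1,[0,0,1],0],[-1,[0,0,1],0],[-1,[0,0,0],0]]'| sed -n 2,4p;done;  python3 -c "
from plant import *
print(observe()['force'])"
```

```text
tool_pos: [0.4298, 0.1958, 0.0467]
tcp_rot: [0.988, 0.155, 0.0, 0.0]
force: [-0.8, 0.2, -2.7]
tool_pos: [0.4296, 0.1957, 0.0446]
tcp_rot: [0.988, 0.155, -0.0, 0.0]
force: [-0.1, -0.5, -2.7]
tool_pos: [0.4298, 0.1958, 0.0427]
tcp_rot: [0.988, 0.155, 0.0, 0.0]
force: [0.6, -0.7, -0.8]
[ 0.61672597 -0.71916523 -0.81550869]
```

```bash
python3 -m creep '[[-1,[0,0,1],0],[-1,[0,0,1],0],[-1,[0,0,0],0]]'| sed -n 2,4p; python3 -m creep '[[-1,[0,0,1],0],[-1,[0,0,0.5],0],[-1,[0,0,0],0],[-1,[0,0,0],0]]'| sed -n 2,4p
```

```text
tool_pos: [0.4298, 0.1958, 0.0407]
tcp_rot: [0.988, 0.155, 0.0, 0.0]
force: [-0.9, -0.7, -0.1]
tool_pos: [0.4298, 0.1958, 0.0392]
tcp_rot: [0.988, 0.155, 0.0, 0.0]
force: [-0.7, -0.1, 1.0]
```

The pan now carries the weight. I'll open gently, back off upwards and look.

```bash
python3 -m creep '[[-0.2,[0,0,0],0],[-0.15,[0,0,0],0],[-0.05,[0,0,0],0],[0.2,[0,0,0],0],[0.6,[0,0,0],0],[1,[0,0,0],0],[1,[0,0,0],0],[1,[0,0,-5],0],[1,[0,0,-15],0],[1,[0,0,-25],0],[1,[0,0,-35],0],[1,[0,0,-40],0],[1,[0,0,-40],0],[1,[0,0,-20],0],[1,[0,0,0],0]]'
python3 - <<'E'
from meas import *
P,im=snap("wrist","w9"); w=im[:,:,::-1].copy(); Pt,it=snap("top","t9")
z=.055-.004
c=proj(P,(.4313,.1958,z+.01)); print(c)
h=cv2.cvtColor(w,cv2.COLOR_BGR2HSV)
k=379*.046/.28; print(k)
for nm,r0,r1 in(("pan",55,85),("flange",36,54)):
    e=rim(w,c,r0,r1); print(nm,e,onplane(P,e[0][0],z if nm=="pan" else z+.01).round(4))
ct=proj(Pt,(.4313,.1958,z+.01)); print(ct)
for nm,r0,r1 in(("pan",16,24),("flange",10,16)):
    e=rim(it[:,:,::-1].copy(),ct,r0,r1); print(nm,e,onplane(Pt,e[0][0],z if nm=="pan" else z+.01).round(4))
E
```

```text
time: 20.23
tool_pos: [0.4308, 0.1966, 0.2215]
tcp_rot: [0.988, 0.155, 0.002, -0.0]
force: [-0.4, -0.1, 0.1]
opening: 0.0854
gripper_force: 0.0
(np.float64(321.2739526472514), np.float64(205.76302912558975))
62.26428571428571
pan (((305.4386901855469, 220.82342529296875), (126.42479705810547, 146.8048553466797), 48.63418197631836), np.int64(77), 132) [0.4113 0.2046 0.051 ]
flange (((321.02667236328125, 202.68057250976562), (98.77873992919922, 100.67041015625), 86.65257263183594), np.int64(153), 177) [0.4339 0.1969 0.061 ]
(np.float64(196.53005622229682), np.float64(292.7953067831711))
pan (((197.77159118652344, 292.19403076171875), (38.63066482543945, 41.148616790771484), 2.259307384490967), np.int64(100), 159) [0.4332 0.1955 0.051 ]
flange (((197.328369140625, 295.2625732421875), (23.42409324645996, 26.443208694458008), 63.65874481201172), np.int64(96), 165) [0.4255 0.1935 0.061 ]
```

The radius ranges were too large for this height; the "flange" fit is really the pan rim. I'll redo it with the expected radii (flange 36 px, pan 51 px), without using more pictures.

```bash
python3 - <<'E'
from meas import *
P=camera_params("wrist"); w=cv2.imread("pics/w9.png"); c=(321,204)
z=.051
for nm,zz,r0,r1 in(("pan",z,45,58),("flange",z+.01,31,43),("hubtop",z+.024,15,24)):
    for sg,ww in(("+",w),("-",255-w)):
        e=rim(ww,proj(P,(.4313,.1958,zz)),r0,r1); print(nm,sg,np.round(e[0][0],1),np.round(e[0][1],1),e[1:],onplane(P,e[0][0],zz).round(4))
g=cv2.cvtColor(w,cv2.COLOR_BGR2GRAY); 
for row in(204,):print(g[row,262:382:2].tolist())
print(g[140:265:2,321].tolist())
h=cv2.cvtColor(w,cv2.COLOR_BGR2HSV); print(h[204,262:382:3,0].tolist(),h[204,262:382:3,1].tolist())
E
```

```text
pan + [321.  202.7] [ 98.8 100.7] (np.int64(153), 159) [0.43   0.1951 0.051 ]
pan - [317.7 201.3] [105.7 114.3] (np.int64(90), 126) [0.4302 0.1983 0.051 ]
flange + [320.6 207.6] [69.5 71.4] (np.int64(155), 170) [0.4277 0.1948 0.061 ]
flange - [321.3 201.8] [69.6 74.7] (np.int64(103), 121) [0.4329 0.1958 0.061 ]
hubtop + [321.2 212. ] [37.1 38.1] (np.int64(94), 121) [0.4275 0.1942 0.075 ]
hubtop - [323.4 207. ] [32.4 41.5] (np.int64(108), 172) [0.4321 0.1937 0.075 ]
[59, 63, 67, 66, 73, 97, 100, 100, 99, 97, 97, 85, 109, 118, 117, 117, 116, 116, 116, 114, 95, 108, 120, 119, 118, 117, 109, 92, 76, 91, 96, 97, 101, 112, 116, 115, 116, 117, 103, 84, 92, 120, 126, 115, 115, 115, 114, 97, 64, 92, 94, 93, 94, 93, 91, 87, 109, 120, 122, 122]
[90, 64, 100, 121, 127, 125, 90, 155, 168, 167, 167, 167, 166, 152, 88, 96, 85, 120, 120, 122, 121, 120, 119, 117, 117, 91, 58, 107, 118, 117, 117, 113, 96, 100, 95, 93, 94, 95, 84, 58, 61, 60, 82, 89, 85, 87, 87, 85, 84, 87, 88, 81, 67, 70, 71, 72, 70, 85, 87, 90, 89, 88, 88]
[20, 36, 36, 21, 18, 19, 15, 17, 19, 18, 18, 19, 19, 19, 20, 21, 19, 19, 22, 19, 20, 19, 21, 21, 21, 19, 18, 20, 18, 21, 19, 19, 18, 19, 13, 19, 15, 30, 33, 33] [49, 19, 19, 20, 25, 20, 20, 24, 36, 35, 35, 36, 36, 38, 34, 33, 35, 36, 30, 25, 23, 27, 35, 34, 36, 36, 35, 28, 10, 36, 36, 35, 19, 21, 24, 21, 22, 18, 19, 19]
```

The flange lies at (0.4277, 0.1948) and the pan at (0.4300, 0.1951), both with the right apparent size. The offset is about 2.3 mm, so the placing is good. Next is the cap: I'll check the nearby knob's position, then climb and look.

```bash
python3 - <<'E'
from meas import *
Ps,Pt=camera_params("scene"),camera_params("top")
print("knob",tri(Ps,(245,127),Pt,(95,209)))
s=cv2.imread("pics/scene0.png"); t=cv2.imread("pics/top0.png")
print("cap proj",proj(Ps,(.556,.302,.151)),proj(Pt,(.556,.302,.151)))
for a,b in(((142,233),3),):
    e=rim(t,a,4,11); print(e, onplane(Pt,e[0][0],.151))
togo((.555,.302,.30))
E
python3 -m creep '[[-1,[0,0,-25],0],[-1,[0,0,-35],0],[-1,[0,0,-20],0],[-1,[0,0,0],0]]'|head -2
```

```text
knob (array([0.62191915, 0.43910104, 0.09544444]), np.float64(0.0020074808949077745))
cap proj (np.float64(240.21477098867615), np.float64(140.0654038852893)) (np.float64(142.1629047210594), np.float64(233.453995293262))
(((140.31663513183594, 233.16603088378906), (10.905804634094238, 16.9356746673584), 52.39542770385742), np.int64(80), 135) [0.55654088 0.30613393 0.151     ]
togo tool mm [152.2 -62.9 -81.1] tcp [0.4293 0.1955 0.219 ] axes x [ 0.952  0.306 -0.   ] y [ 0.306 -0.952  0.   ] t 20.325 F [ 0.2 -0.2 -0.5]
time: 20.82
tool_pos: [0.4299, 0.1961, 0.2992]
```

```bash
python3 -m creep '[[-1,[17,-7,0],0],[-1,[17,-7,0],0],[-1,[17,-7,0],0],[-1,[17,-7,0],0],[-1,[17,-7,0],0],[-1,[17,-7,0],0],[-1,[17,-7,0],0],[-1,[17,-7,0],0],[-1,[0,0,0],0]]'|head -2
python3 - <<'E'
from meas import *
P,im=snap("wrist","w10"); np.save("P10.npy",P,allow_pickle=True); w=im[:,:,::-1].copy(); togo((.555,.302,.30))
c=proj(P,(.556,.302,.151)); r=379*.0155/(.956*(P["T"][2][3]-.151)+.02); print(c,r)
for sg,ww in(("+",w),("-",255-w)):
    for r0,r1 in((r*.65,r*1.35),(r*.8,r*1.2)):
        e=rim(ww,c,r0,r1); print(sg,np.round(e[0][0],1),np.round(e[0][1],1),e[1:],onplane(P,e[0][0],.151).round(4))
g=cv2.cvtColor(w,cv2.COLOR_BGR2GRAY); u,v=map(int,c)
print(g[v-44:v+45:4,u-44:u+45:4])
E
```

```text
time: 21.95
tool_pos: [0.5414, 0.2909, 0.2963]
togo tool mm [16.8 -6.7 -3.2] tcp [0.541  0.2905 0.2968] axes x [ 0.952  0.307 -0.004] y [ 0.307 -0.952  0.   ] t 22.0 F [-0.9  0.7  0. ]
(np.float64(313.13111561706756), np.float64(188.06681983559025)) 18.535516487664292
+ [308.9 181.3] [30.9 48.5] (np.int64(76), 125) [0.5603 0.307  0.151 ]
+ [315.  173.4] [32.8 39.8] (np.int64(66), 94) [0.568  0.3042 0.151 ]
- [310.4 181.6] [39.3 49.1] (np.int64(106), 179) [0.5604 0.3058 0.151 ]
- [307.2 181.7] [36.7 39.9] (np.int64(121), 172) [0.5596 0.3083 0.151 ]
[[113 109  62  41  39  40  39  36  54  93 143 156 119  69 125  80  64 109
  176 177 176 175 165]
 [112 111 108  37  38  33  54  77  87  88  87 119 108 120 132 113  63  55
  146 175 176 175 177]
 [109 113 110  61  85  96  85  86  85  87  88 113 118 119 109 147  74  66
   95 152 172 173 176]
 [107 113 111 113  97  84  84  93 106 105 107 116 154 119 117 113 129 125
  176 174 175 172 169]
 [109 111 112 105  87  83 101 106 105 106 105 104 115 166 131 114 133 179
  179 172 166 171 169]
 [110 108 115 105  80  91 104 104  64  34  35  37  76 107 171
[... 985 characters left out ...]
176 175 176 176 177]
 [105 105  87 111 112 112 110 114 111 114 110 109 110 111 109 108 169 177
  176 176 176 175 166]
 [106 103  91  99 111 110 111 113 112 113 112 109 112 109 110 110 122 176
  177 176 176 172 165]
 [107 100  95  96 110 110 112 109 113 110 113 109 109 110 108 109 109 170
  177 176 175 172 166]
 [108  95  99 103 104 109 109 111 112 110 113 111 108 110 109 109 109 147
  176 176 176 171 165]
 [109  92 102 103 103 110 108 111 109 112 110 112 107 108 108 109 109 108
  174 176 176 169 164]
 [163  96 100 102 104 104 109 108 110 110 109 112 108 107 109 108 107 107
  149 177 176 174 167]
 [154 142  99 102 103  92 109 107 109 109 111 110 110 106 108 107 107 107
  109 175 177 176 176]]
```

The cap is the uniform patch of grey level about 67; I'll segment it.

```bash
cat > cap.py <<'E'
from meas import *
def capc(w,uv,r=30):
    g=cv2.GaussianBlur(cv2.cvtColor(w,cv2.COLOR_BGR2GRAY),(3,3),0)
    m=cv2.morphologyEx(((g>57)&(g<76)).astype(np.uint8),cv2.MORPH_OPEN,cv2.getStructuringElement(cv2.MORPH_ELLIPSE,(9,9)))
    return blob(w,uv,r,m)
E
python3 - <<'E'
from cap import *
P=np.load("P10.npy",allow_pickle=True).item(); w=cv2.imread("pics/w10.png")
e=capc(w,(307,183)); print(e,onplane(P,e[0],.151))
togo((.56,.304,.30))
E
python3 -m creep '[[-1,[10,-3,0],0],[-1,[4,-3,20],0],[-1,[2,0,20],0],[-1,[0,0,20],0],[-1,[0,0,0],0]]'|head -2
python3 - <<'E'
from cap import *
P0=np.load("P10.npy",allow_pickle=True).item(); e0=capc(cv2.imread("pics/w10.png"),(307,183))
P,im=snap("wrist","w11"); w=im[:,:,::-1].copy()
g=cv2.cvtColor(w,cv2.COLOR_BGR2GRAY)
c=proj(P,onplane(P0,e0[0],.151)); print(c); u,v=map(int,c); print(g[v-40:v+41:8,u-40:u+41:8])
e=capc(w,c,40); print(e,tri(P0,e0[0],P,e[0]),onplane(P,e[0],.151)); togo((.56,.306,.14))
E
```

```text
((305.4537658691406, 183.88685607910156), (33.471534729003906, 35.479923248291016), 59.31446838378906) [0.55737862 0.3090821  0.151     ]
togo tool mm [22.2 -7.1 -3.3] tcp [0.541  0.2905 0.2968] axes x [ 0.952  0.307 -0.004] y [ 0.307 -0.952  0.   ] t 22.0 F [-0.9  0.7  0. ]
time: 22.62
tool_pos: [0.5541, 0.3, 0.2363]
(np.float64(309.10809340080766), np.float64(220.7778536085701))
[[110 112  99  86  87  92  90  83 113  77 127]
 [110 117  81  95 108 108 104 108  79  69 103]
 [112 111  83 106  74  35  32  71  87  74 168]
 [112 111  86  62  68  69  68  41  78  62 173]
 [113 113  75  65  67  67  66  66  73  57 170]
 [ 96 113  90  67  67  67  67  67  60 173 168]
 [108 112 112  70  65  66  66  65  95 117 166]
 [108  88 111 112  76  66  64  85 111 110 168]
 [146 101 111 110 113 115 109 110 109 108 111]
 [159 103  98 109 111 110 110 109 109 109 110]
 [152 164 105 110 109 111 112 107 108 107 105]]
((309.6334228515625, 219.40406799316406), (37.91342544555664, 42.136688232421875), 101.6788330078125) (array([0.55581785, 0.30870229, 0.14170726]), np.float64(0.00048181952836428687)) [0.55842011 0.30903024 0.151     ]
togo tool mm [ 6.7 -3.6 97.9] tcp [0.5549 0.3007 0.2379] axes x [ 0.952  0.306 -0.002] y [ 0.306 -0.952  0.001] t 22.675 F [0.2 0.  0.4]
```

The cap is at (0.5575, 0.309), 142–151 mm high and 170 mm from the pan, as stated. The shut tips lie 23 mm above the TCP reading, so contact should come at TCP z ≈ 0.128.

```bash
python3 -m creep '[[-1,[3,-4,15],0],[-1,[2,-3,22],0],[-1,[0,0,22],0],[-1,[0,0,20],0],[-1,[0,0,13],0],[-1,[0,0,7],0],[-1,[0,0,0],0],[-1,[0,0,0],0]]'
python3 -c "
from h import *
togo((.5575,.309,.128))"
```

```text
time: 23.68
tool_pos: [0.5585, 0.3099, 0.141]
tcp_rot: [0.988, 0.155, 0.001, -0.0]
force: [-0.6, 0.1, 0.9]
opening: -0.0001
gripper_force: 0.0
togo tool mm [-1.3  0.6 13. ] tcp [0.5585 0.3099 0.141 ] axes x [0.952 0.306 0.001] y [ 0.306 -0.952 -0.   ] t 23.675 F [-0.6  0.1  0.9]
```

```bash
python3 -m creep '[[-1,[-1,0,5],0],[-1,[0,0,5],0],[-1,[0,0,0],0]]'|sed -n '2p;4p'; for i in 1 2 3; do python3 -m creep '[[-1,[0,0,1],0],[-1,[0,0,0],0]]'|sed -n '2p;4p'; done
```

```text
tool_pos: [0.5568, 0.3088, 0.1295]
force: [0.7, 0.3, 0.2]
tool_pos: [0.5571, 0.3092, 0.1292]
force: [-0.7, -0.1, 0.1]
tool_pos: [0.5571, 0.3091, 0.1281]
force: [-0.2, 0.2, 0.7]
tool_pos: [0.5572, 0.3093, 0.1274]
force: [-0.9, -0.6, 1.3]
```

Contact is starting at about 0.128. I'll press on in small steps, watching the force.

```bash
python3 -m creep '[[-1,[0,0,1],0],[-1,[0,0,1],0],[-1,[0,0,1],0],[-1,[0,0,0],0],[-1,[0,0,0],0]]'|sed -n '2p;4p'; for i in 1 2; do python3 -m creep '[[-1,[0,0,1],0],[-1,[0,0,1],0],[-1,[0,0,0],0]]'|sed -n '2p;4p'; done
```

```text
tool_pos: [0.5572, 0.3093, 0.1243]
force: [-1.0, -0.1, 1.9]
tool_pos: [0.5572, 0.3092, 0.1222]
force: [0.2, 0.1, 3.4]
tool_pos: [0.5572, 0.3092, 0.1202]
force: [0.0, -0.4, 4.0]
```

```bash
for i in 1 2 3; do python3 -m creep '[[-1,[0,0,0.7],0],[-1,[0,0,0],0],[-1,[0,0,0],0]]'|sed -n '2p;4p'; done; python3 - <<'E'
from plant import *
print(observe()['force'])
E
```

```text
tool_pos: [0.5572, 0.3092, 0.1195]
force: [0.9, 0.6, 4.3]
tool_pos: [0.5572, 0.3093, 0.1188]
force: [-0.7, -0.1, 4.7]
tool_pos: [0.5572, 0.3093, 0.1181]
force: [-0.3, -0.4, 4.6]
[-0.30869195 -0.38183798  4.561074  ]
```

That is about 9–9.7 mm down at 4.6 N, with no hard-stop jump. I'll add 0.5 mm for margin, then retreat and check.

```bash
python3 -m creep '[[-1,[0,0,0.5],0],[-1,[0,0,0],0],[-1,[0,0,0],0]]'|sed -n '2p;4p'; python3 -m creep '[[-1,[0,0,-4],0],[-1,[0,0,-8],0],[-1,[0,0,-15],0],[-1,[0,0,-25],0],[-1,[0,0,-30],0],[-1,[0,0,-30],0],[-1,[0,0,-6],0],[-1,[0,0,0],0],[-1,[0,0,0],0]]'|sed -n '1,2p;4p'
python3 - <<'E'
from cap import *
P,im=snap("wrist","w12"); w=im[:,:,::-1].copy()
c=proj(P,(.5575,.309,.151)); e=capc(w,c,40); print("cap",c,e,onplane(P,e[0],.151))
Pt,it=snap("top","t12"); a=cv2.imread("pics/t9.png"); d=cv2.absdiff(a,it[:,:,::-1].copy()).max(2)
print("pan area change",d[275:312,180:218].mean(), "bystander top diffs", [cv2.absdiff(cv2.imread("pics/top0.png"),it[:,:,::-1].copy()).max(2)[v-18:v+18,u-18:u+18].mean() for u,v in((449,254),(482,302),(150,100))])
E
```

```text
tool_pos: [0.5572, 0.3092, 0.1176]
force: [0.2, 0.8, 5.4]
time: 28.8
tool_pos: [0.5564, 0.3084, 0.234]
force: [0.5, -0.2, -0.3]
cap (np.float64(320.105465926741), np.float64(228.4021256822583)) ((320.73492431640625, 225.96798706054688), (34.942176818847656, 42.72718811035156), 86.6404037475586) [0.55927993 0.30912118 0.151     ]
pan area change 26.70483641536273 bystander top diffs [np.float64(7.378858024691358), np.float64(7.77391975308642), np.float64(3.184413580246914)]
```

The cap is back up and peak force was about 5.4 N. I'll check the flange on the pan once more from above before handing in.

```bash
python3 -m creep '[[-1,[-5,2,-30],0],[-1,[-17,7,-30],0],[-1,[-17,7,0],0],[-1,[-17,7,0],0],[-1,[-17,7,0],0],[-1,[-17,7,0],0],[-1,[-17,7,0],0],[-1,[-17,7,0],0],[-1,[-17,7,0],0],[-1,[-10,5,0],0],[-1,[0,0,0],0],[-1,[0,0,0],0]]'|sed -n '1,2p;4p'
python3 - <<'E'
from meas import *
P,im=snap("wrist","w13"); w=im[:,:,::-1].copy(); cz=P["T"][2][3]
for nm,zz,R_ in(("pan",.051,.046),("flange",.061,.032),("hub",.075,.0165)):
    r=379*R_/((cz-zz)*.956+.02); e=rim(w,proj(P,(.4300,.1952,zz)),r*.85,r*1.15)
    print(nm,round(2*r,1),np.round(e[0][1],1),e[1:],onplane(P,e[0][0],zz).round(4))
E
```

```text
time: 30.4
tool_pos: [0.433, 0.2034, 0.2955]
force: [-0.6, 0.4, 0.5]
pan 84.6 [82.1 83.6] (np.int64(174), 176) [0.4316 0.196  0.051 ]
flange 60.2 [57.5 58.5] (np.int64(145), 156) [0.4294 0.1958 0.061 ]
hub 32.1 [31.3 33.8] (np.int64(74), 95) [0.4278 0.1942 0.075 ]
```

The flange is still centred, about 2 mm off, and flat. The arm is clear of everything.

```bash
python3 -c "
from plant import *
print(hand_in())"
```

```text
the job is handed in; nothing more can be done
None
```

I set the flange hub up on the pan, about 2 mm off centre, and let it go; then I pressed the cap about 9–10 mm (peak about 5.4 N) and it sprang back, left the sprocket and bush alone, and handed the job in at about 30 s with no verdict shown.

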